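# Back off a knurled clamp nut two turns and free the test stand

### The job

Free the MDF test stand from the strap clamp on the plywood board without gripping anything: roll a fingertip round the knurled brass nut, anticlockwise seen from above, to loosen it by two full turns (to within a quarter of a turn), and then push the steel strap back off the foot of the stand as far as it will go. Do not pinch the nut and lift nothing; the stand and all the loose things lying about stay where they are.

Things in the scene. Friction and masses are not known exactly. Their poses are not given: they have to be found in the camera images.
- board: Fixed plywood board 400 x 270 x 12 mm. Origin on the table under the nut's axis; x runs along the strap from tail to stand, z up; it spans x -150 to 250, y -135 to 135 mm. Fixed on it: an aluminium bed with guide cheeks beside the strap (x -65 to 38, y -28 to 28 mm, 32 mm above the table) and a 16 mm threaded stud, top 76 mm above the table.
- knurled_nut (a joint): Turn of the knurled brass nut in rad: 0 at the start (tight), growing as it turns anticlockwise seen from above; two full turns are 12.57. At the start its painted blue line points along the board's x. It cannot go below 0. The thread lifts it 2 mm a turn. It stays where it is left and needs about 0.07 N m (2.5 N along the rim).
- nut_rim (a point): On the knurled brass nut's axis, half-way up the rim; rises with it. The rim is 60 mm across (26 upright ridges, 1.6 mm) and 18 mm tall, at first 40 to 58 mm above the table. Under it a 28 mm collar stands in the strap's seat; above it a 3 mm boss and the stud. A blue line, 8 mm wide, on its top and side shows its turn. Within 75 mm of the axis all else is below 35 mm above the table.
- strap: Loose steel strap 150 x 40 x 10 mm, 0.38 kg, lying in the guide, top 34 mm above the table. Origin on its underside, at first on the nut's axis; x towards the nose, which laps 22 mm over the stand's foot. The nut's collar sits 3 mm deep in it: it slides freely only after more than 1.5 turns, then 30 mm back (board's -x) until its slot stops on the stud; takes 2 to 3 N.
- strap_tail (a point): Middle of the nut-facing face of the strap's upturned tail, 46 mm above the table, at first 78 mm from the nut's axis. The tail is an upright plate 40 mm wide across the strap and 6 mm thick, top 59 mm above the table. This face looks along the board's +x; push it along the board's -x.
- stand: Loose MDF test stand, 0.4 kg: foot 150 x 100 x 12 mm lying on the board, an 80 mm upright and a top plate 70 x 70 x 10 mm (top 102 mm above the foot's underside), both 30 mm from the foot's middle on the side away from the clamp. Origin under the middle of the foot. It must not move.
- screwdriver: Bystander: loose screwdriver with a red handle, 170 mm long, lying on the board; x along it.
- hex_nut: Bystander: loose steel hexagon nut 28 mm across and 13 mm high, on the board.
- servo_bracket: Bystander: loose white printed angle bracket 50 x 30 x 40 mm, on the board.
- offcut: Bystander: loose plywood offcut 110 x 70 x 18 mm, on the table.
- glue: Bystander: white glue bottle with an orange cap, 44 mm across and 115 mm tall, on the table.
- breadboard: Bystander: white breadboard 165 x 55 x 15 mm, on the table.
- caliper: Bystander: caliper 230 mm long and 13 mm high, on the table.

How it is judged:
By the outcome, as a careful person would: the job done as asked, in the order asked, and still so for the second after the job is handed in, with the robot touching nothing.
It also fails if it takes over 58 s, if anything falls off the work surface, if the arm or the gripper's body presses on something with over 40 N, if the wrist force passes 120 N, or if a joint passes its speed limit or range.

### The arm

A 6-joint arm with a two-finger parallel gripper is mounted at the origin on the work surface. World frame = base frame: x ahead of the robot, y to its left, z up, the work surface at z = 0. Lengths are in m, angles in rad, forces in N, time in s.
With the tool pointing down it reaches from about 0.375 to 0.975 m from the base axis. Payload 3.8 kg.
Tool frame: the origin (TCP) lies on the centre line of the jaws, within the pads' length; the fingertips stand 14 mm ahead of it and the grasp point (between the pads) lies 5 mm behind it; z points along the fingers, y is the line along which they close (so a half turn about z gives the same grasp; the last joint's range is limited). The gripper opens to 85 mm and grips with 20 to 120 N. Pads are 22 mm wide; open, the fingers measure 114 mm over their backs; the gripper's body (76 mm by 85 mm) begins 54 mm behind the grasp point. The pads swing forward as they close: fully open they stand 13 mm farther back than shut.
Start: joints at [1.077, 0.264, 1.604, -0, 1.274, -0.037], TCP at [0.298, 0.606, 0.245] pointing down, gripper open.
Joint ranges: [-2.63, 2.63], [-0.94, 2.18], [0.31, 2.57], [-1.31, 4.45], [0, 2.66], [-2.55, 2.55]. Speed limits (rad/s): [2.57, 2.57, 3.14, 3.14, 3.14, 3.14].

### API

Orientations are given as a rotation vector (axis times angle).
In Python, from workcell import bot, eyes, spot_in gives the robot as it stands.
- The arm moves only by the tool carry_out, never from a script. Its argument "series" is text: rows parted by semicolons, each of 4 numbers parted by spaces: the shift along the world's x, y, z in m, then the turn about the world's z in degrees. In form: tx ty tz roll; .... A call has 1 to 20 rows; each row shifts and turns the commanded pose from where the row before left it; what a row does not reach is not made up. A row lasts 1/8 s, in which the tool goes at most 62.5 mm and 10.7 degrees, less where a joint would pass 70% of its speed; a pose out of reach is approached as far as the arm can. A call is refused whole if a number of a shift passes 0.0625 or a number of a turn 10.7, either way. A call with a gripper value outside its range is refused whole. "jaw" is the gripper command: -1 is shut, 1 is fully open, values between are in proportion, set as the call begins (left out, the last holds). The fingers move at their own pace and stop on an object; "grip_force" is the grip in N (left out, the last holds). Time passes only in rows, so rows that do not move let the fingers close. It gives the time, the measured TCP pose, the force, the opening and the grip force at its end, in the units of the state.
- bot.read_state(): the state, without advancing time (a new reading comes with each control period).
- eyes.read_camera(name): name is "scene" or "side" or "wrist"; returns (picture, depth): 480x640x3 uint8, blue, green, red; 480x640 float32, m along the optical axis (not along the pixel's ray), 0 where there is no reading.
- eyes.get_calibration(name): a dict with "K" (3x3 intrinsics, pixels), "position" and "rotation" of the camera in the world; the wrist camera has in their place "T_tool_cam" (4x4, takes a point from camera to tool coordinates, whose origin is the TCP and whose axes are the flange's). Camera axes: x right, y down, z forward; pixel columns grow to the right and rows downward; lengths in m; the calibration is good to about 2 mm. A picture is of the moment at which its call begins: read the wrist's pose just before it. get_calibration takes no time and is no camera call.
- bot.finish_job(): hands the job in; it is judged then, once.
Trained networks look in the newest picture that a camera, given by its name, has taken for a name from the list of things; names that differ only in an ending like _2 or _b are one class to them, and where a whole thing is asked for, a point or a joint stands for the part that bears it (a point fixed in the world has none). Each returns a list of dicts, best first, with "score" (0 to 1); they miss things now and then, are a little off and sometimes report something else, mostly with a low value. They report only what shows in the picture. A call takes as long as a camera call.
- spot_in(camera, target): "rect" ([centre column, centre row, width, height] in pixels, round what is visible of it).
The state is a dict: "time": time; "q": joint angles; "joint_vel": joint speeds; "joint_torque": joint torques, N m; "tool_pos": TCP position; "tcp_rot": TCP orientation; "wrist_force": force on the tool from outside, world axes, zero at the start; "torque": the same for the moment, N m; "width": opening from 0.0 (shut) to 1.0 (fully open); "grip_force": force on a finger pad.
Only numpy, scipy, OpenCV 4.12 (cv2) and the standard library are available. Lean on these libraries where they do the work, as an engineer would, in place of code of your own. Each camera call takes 0.05 s, during which the arm holds its last target. There are 200 camera calls.

## Working session

There is one attempt and no reset: what is moved stays moved. The work goes in short steps, Python scripts to look and compute and a tool call to move; the robot and the scene stay as the last step left them, time stands still between calls to the robot, and variables do not carry over. Pictures are saved under pics/ and viewed, at most 10 in all, crops included, and the job is handed in when it is done.

Besides the shell and the picture viewer there is one more tool, called after "Call:" as name(argument=value, ...) on one line, values as JSON. carry_out: Moves the arm, as the interface text tells. Its arguments: {"type":"object","properties":{"series":{"type":"string"},"jaw":{"type":"number"},"grip_force":{"type":"number"}},"required":["series"]}

```bash
mkdir -p pics; cat > h.py <<'E'
import numpy as np, cv2
from workcell import bot, eyes, spot_in
def pw(cam,uv,d,T=None):
    c=eyes.get_calibration(cam);K=np.array(c["K"])
    p=np.linalg.inv(K)@np.array([uv[0],uv[1],1])*d
    return np.array(c["rotation"])@p+np.array(c["position"])
E
python3 - <<'E'
from h import *
print(bot.read_state())
for c in("scene","side"):
    im,d=eyes.read_camera(c);cv2.imwrite(f"pics/{c}0.png",im);np.save(c+"d.npy",d)
    print(c,eyes.get_calibration(c))
    for t in("knurled_nut","strap","stand","screwdriver","hex_nut","servo_bracket","glue","board"):
        for r in spot_in(c,t)[:2]:
            u,v,w,h=r["rect"];z=d[int(v),int(u)]
            print(t,round(r["score"],2),np.round(r["rect"]),pw(c,(u,v),z).round(3))
E
```

```text
{'time': 0.0, 'q': array([ 1.07710572e+00,  2.64780685e-01,  1.60536572e+00,  2.79735071e-05,
        1.27370404e+00, -3.69234890e-02]), 'joint_vel': array([-0.00032584,  0.00021392, -0.00040123,  0.00182803, -0.00157889,
        0.00326496]), 'joint_torque': array([ 1.62205150e-03, -5.15111589e+01, -3.67308140e+01, -2.39725756e-05,
        1.31232943e-02,  4.52762094e-06]), 'tool_pos': array([0.29738553, 0.60518323, 0.24394791]), 'tcp_rot': array([-0.71113938, -3.05941042,  0.00341076]), 'wrist_force': array([-0.06912199, -0.36104581,  0.67599232]), 'torque': array([-0.01324873,  0.01650604,  0.0879327 ]), 'grip_force': 0.0, 'width': 1.001321275888882}
scene {'K': array([[607.36768   ,   0.        , 333.89673078],
       [  0.        , 607.36768   , 240.84564865],
       [  0.        ,   0.        ,   1.        ]]), 'position': array([ 0.88362179, -0.69745641,  1.32508544]), 'rotation': array([-2.54063496, -0.56276396,  0.17238423])}
knurled_nut 0.84 [317. 279.  29.  26.] [ 1.179 -0.402  1.62 ]
strap 0.63 [317. 286.  18.  55.] [ 1.17  -0.411  1.611]
stand 0.57 [321. 232.  41.  71.] 
[... 320 characters left out ...]
     [  0.        ,   0.        ,   1.        ]]), 'position': array([ 0.26142561, -1.01838397,  0.69273381]), 'rotation': array([-2.09851914,  0.29810996, -0.16756932])}
strap 0.84 [329. 279.  56.  38.] [ 0.028 -1.252  0.459]
stand 0.98 [287. 246.  62.  66.] [ 0.194 -1.085  0.626]
screwdriver 0.65 [285. 293.  52.  37.] [ 0.243 -1.037  0.675]
screwdriver 0.52 [239. 184.  15.  34.] [ 0.425 -0.855  0.856]
servo_bracket 0.74 [328. 243.  18.  25.] [-0.027 -1.307  0.405]
servo_bracket 0.24 [295. 186.  38.  14.] [ 0.066 -1.213  0.498]
glue 0.78 [240. 183.  15.  32.] [ 0.419 -0.861  0.85 ]
glue 0.52 [442. 399.  69. 103.] [-0.277 -1.556  0.155]
board 0.86 [314. 285. 191. 122.] [ 0.098 -1.181  0.53 ]
```

Rotation is a rotation vector; fix that and view.

```bash
sed -i 's/np.array(c\["rotation"\])@p/cv2.Rodrigues(np.array(c["rotation"]))[0]@p/' h.py
python3 - <<'E'
from h import *
for c in("scene","side"):
    im=cv2.imread(f"pics/{c}0.png");d=np.load(c+"d.npy")
    L={"scene":dict(nut=(317,279),strap=(317,300),stand=(321,232),drv=(275,272),br=(363,244),board=(317,271)),"side":dict(strap=(329,279),stand=(287,246),drv=(285,293),br=(328,243))}[c]
    for k,(u,v) in L.items(): print(c,k,pw(c,(u,v),d[v,u]).round(3))
a=cv2.imread("pics/scene0.png")[170:370,220:420];b=cv2.imread("pics/side0.png")[180:380,190:440]
cv2.imwrite("pics/c1.png",np.hstack([cv2.resize(a,(400,400),interpolation=2),cv2.resize(b,(400,320),interpolation=2) if 0 else cv2.resize(b[:,25:225],(400,400),interpolation=2)]))
E
```

```text
scene nut [ 0.552 -0.114  0.061]
scene strap [ 0.572 -0.156  0.045]
scene stand [0.493 0.027 0.026]
scene drv [ 0.444 -0.127  0.034]
scene br [0.61  0.022 0.056]
scene board [ 0.547 -0.102  0.076]
side strap [ 0.554 -0.121  0.034]
side stand [0.493 0.029 0.045]
side drv [ 0.446 -0.147  0.037]
side br [0.601 0.036 0.031]
```

View pics/c1.png

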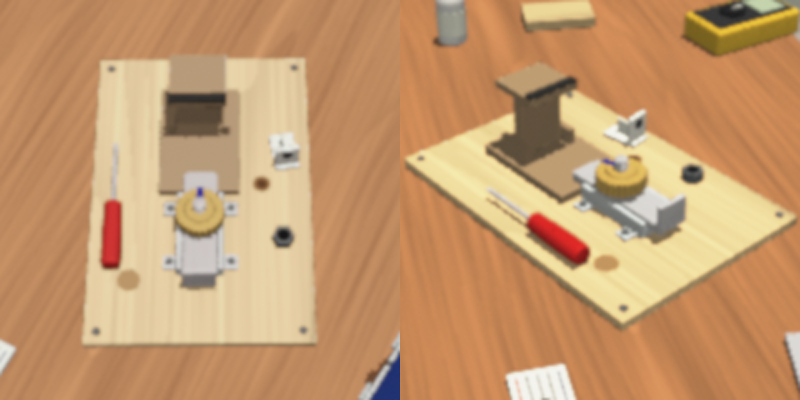

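View pics/scene0.png

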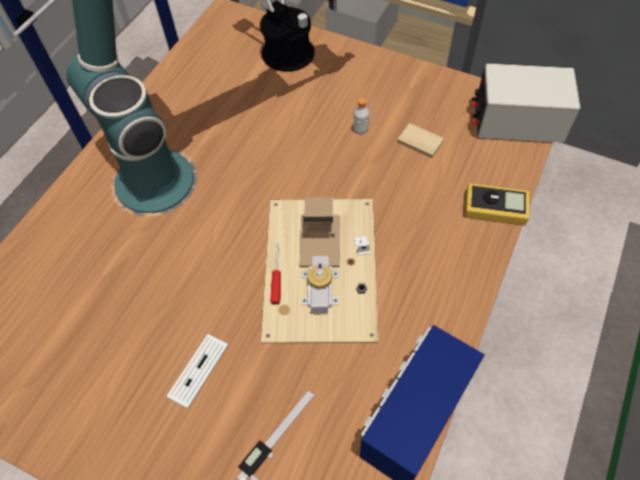

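The scene picture shows the board at about (320,270). The nut is at (319,275) with its blue line towards the stand, which is up in the picture. The tail is at (319,310), the screwdriver on the left at (276,280), the bracket and hex nut on the right. I'll fit the board pose next.

```bash
python3 - <<'E'
from h import *
c=eyes.get_calibration("scene");R=cv2.Rodrigues(np.array(c["rotation"]))[0];P=np.array(c["position"]);K=np.array(c["K"])
def onz(uv,z):
    r=R@np.linalg.inv(K)@np.array([*uv,1]);return (P+r*(z-P[2])/r[2])
im=cv2.imread("pics/scene0.png")
# board mask: edges by brightness
hsv=cv2.cvtColor(im,cv2.COLOR_BGR2HSV);m=((hsv[...,2]>195)&(hsv[...,1]<125)&(hsv[...,0]>10)&(hsv[...,0]<30)).astype(np.uint8)
m[:190]=0;m[350:]=0;m[:,:250]=0;m[:,390:]=0
n,l,s,_=cv2.connectedComponentsWithStats(m);k=1+s[1:,4].argmax();pts=np.argwhere(l==k)[:,::-1]
W=np.array([onz(p,.012)[:2] for p in pts]).astype(np.float32)
q=cv2.minAreaRect(W);print(q,s[k])
H=[onz(p,.012).round(4) for p in [(276,204.5),(367,204),(268,335.5),(371.5,335)]];print(H)
print("board centre by holes",np.mean(H,0))
d=np.load("scened.npy")
# nut: brass pixels above 50mm
vv,uu=np.mgrid[255:305,295:345]
Q=np.array([pw("scene",(u,v),d[v,u]) for u,v in zip(uu.ravel(),vv.ravel())])
b=np.abs(Q[:,2]-.058)<.006
print("nut top",cv2.minEnclosingCircle(Q[b][:,:2].astype(np.float32)),np.median(Q[b],0),b.sum())
print("ray nut",onz((317,279),.052))
E
```

```text
((0.5243539214134216, -0.041861653327941895), (0.27686238288879395, 0.42555418610572815), 25.655555725097656) [  261   191   118   151 11673]
[array([0.3439, 0.0624, 0.012 ]), array([0.5609, 0.1641, 0.012 ]), array([ 0.5007, -0.2721,  0.012 ]), array([ 0.7176, -0.17  ,  0.012 ])]
board centre by holes [ 0.530775 -0.0539    0.012   ]
nut top ((0.55986088514328, -0.12354479730129242), 0.056298431009054184) [ 0.55442576 -0.10531999  0.05940368] 364
ray nut [ 0.54954172 -0.10994163  0.052     ]
```

Call:
carry_out(series="0.025 -0.06 0 -10.5;0.025 -0.06 0 -10.5;0.025 -0.06 0 -10.5;0.025 -0.06 0 -10.5;0.025 -0.06 0 0;0.025 -0.06 0 0;0.025 -0.06 0 0;0.025 -0.06 0 0;0.025 -0.06 0 0;0.02 -0.06 0 0;0 -0.06 0 0;0 0 0 0;0 0 0 0", jaw=-1)

```text
time: 2.52
tool_pos: [0.5337, -0.0327, 0.2453]
tcp_rot: [-1.762, -2.6, -0.001]
wrist_force: [0.2, 0.3, 0.4]
width: 0.006
grip_force: 0.0
```

```bash
cat >> h.py <<'E'
def wrist(name):
    s=bot.read_state();im,d=eyes.read_camera("wrist");c=eyes.get_calibration("wrist")
    T=np.eye(4);T[:3,:3]=cv2.Rodrigues(s["tcp_rot"])[0];T[:3,3]=s["tool_pos"]
    T=T@np.array(c["T_tool_cam"]);K=np.array(c["K"]);cv2.imwrite(f"pics/{name}.png",im)
    vv,uu=np.mgrid[0:480,0:640];C=np.stack([(uu-K[0,2])/K[0,0]*d,(vv-K[1,2])/K[1,1]*d,d],-1)
    X=C@T[:3,:3].T+T[:3,3];X[d==0]=np.nan
    return s,im,d,X,T,K
E
python3 - <<'E'
from h import *
s,im,d,X,T,K=wrist("w1")
print(s["tool_pos"],T.round(3),eyes.get_calibration("wrist"))
for t in("knurled_nut","strap_tail","strap"):
  for r in spot_in("wrist",t)[:1]:
    u,v=map(int,r["rect"][:2]);print(t,r,X[v,u])
E
```

```text
[ 0.53374466 -0.0326782   0.24533062] [[ 0.929  0.351  0.121  0.503]
 [ 0.371 -0.879 -0.299  0.043]
 [ 0.001  0.323 -0.947  0.374]
 [ 0.     0.     0.     1.   ]] {'K': array([[419.64686328,   0.        , 328.81132191],
       [  0.        , 419.64686328, 245.29721737],
       [  0.        ,   0.        ,   1.        ]]), 'T_tool_cam': array([[ 2.38469888e-04, -9.46349875e-01, -3.23143710e-01,
         8.17806885e-02],
       [ 9.99999604e-01, -5.15165672e-05,  8.88838252e-04,
        -7.90568275e-05],
       [-8.57799224e-04, -3.23143793e-01,  9.46349488e-01,
        -1.28515551e-01],
       [ 0.00000000e+00,  0.00000000e+00,  0.00000000e+00,
         1.00000000e+00]])}
knurled_nut {'rect': [320.6, 290.2, 69.4, 68.2], 'score': 0.73} [ 0.55061098 -0.09352284  0.06265623]
strap_tail {'rect': [317.4, 237.3, 48.5, 55.8], 'score': 0.83} [ 0.5345732  -0.06101354  0.03417224]
strap {'rect': [315.1, 237.8, 48.1, 57.4], 'score': 0.89} [ 0.53305078 -0.06183967  0.03353496]
```

View pics/w1.png

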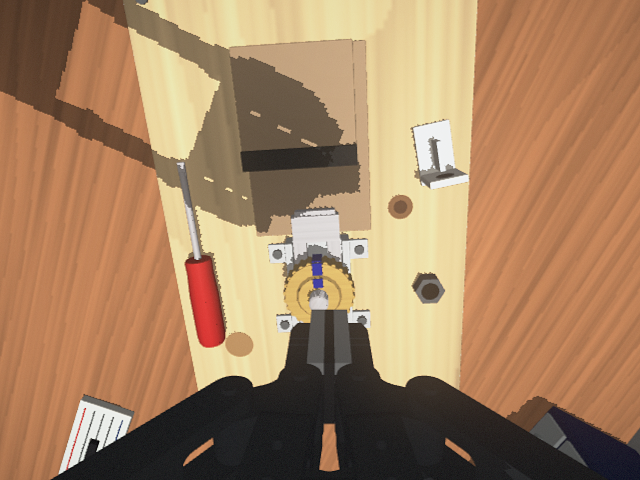

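```bash
python3 - <<'E'
from h import *
s,im,d,X,T,K=wrist("w2")
h=cv2.cvtColor(im,cv2.COLOR_BGR2HSV)
m=(np.abs(X[...,2]-.059)<.006)&(h[...,1]>90)&(h[...,0]>12)&(h[...,0]<32);m[:240]=0;m[350:]=0;m[:,:270]=0;m[:,370:]=0
Q=X[m];print("z",np.median(Q[:,2]),cv2.minEnclosingCircle(Q[:,:2].astype(np.float32)))
# ellipse ray: circle at z=.058 from colour silhouette
from scipy.optimize import least_squares
def onz(u,v,z):
    r=T[:3,:3]@np.array([(u-K[0,2])/K[0,0],(v-K[1,2])/K[1,1],1]);return T[:3,3]+r*(z-T[2,3])/r[2]
for u,v in [(284.5,288),(354,288),(319,253)]:print(onz(u,v,.058))
b=(h[...,0]>105)&(h[...,0]<130)&(h[...,1]>150);b[:245]=0;b[300:]=0;b[:,:290]=0;b[:,350:]=0
p=np.argwhere(b)[:,::-1].astype(float);P=np.array([onz(*q,.058) for q in p])
c,vt=P[:,:2].mean(0),np.linalg.svd(P[:,:2]-P[:,:2].mean(0))[2][0];print("blue",len(p),c,vt,np.degrees(np.arctan2(vt[1],vt[0])))
# fingers in tool coords
Rt=cv2.Rodrigues(s["tcp_rot"])[0];F=(X-s["tool_pos"])@Rt
for v in(312,316,322,330,345,360,375):
    row=F[v];ok=np.isfinite(row[:,0])&(X[v,:,2]>.15)
    u=np.where(ok)[0];u=u[(u>270)&(u<390)]
    if len(u):print(v,u.min(),u.max(),row[u.min()].round(4),row[u[len(u)//2]].round(4),row[u.max()].round(4), row[u][:,2].max().round(4))
# stand/strap line: board edges
g=X[(np.abs(X[...,2]-.012)<.004)&(h[...,2]>0)];print(cv2.minAreaRect(g[:,:2].astype(np.float32)))
E
```

```text
z 0.058583980106548916 ((0.5518102645874023, -0.10033931583166122), 0.03007565066218376)
[ 0.52381078 -0.10341441  0.058     ]
[ 0.5769217  -0.08201783  0.058     ]
[ 0.53891681 -0.06427302  0.058     ]
blue 153 [ 0.54403527 -0.08361211] [-0.40406833  0.9147288 ] 113.83275709676403
312 311 346 [ 0.0095 -0.0064  0.0081] [0.0098 0.0001 0.0076] [0.0098 0.0063 0.0076] 0.009
316 310 347 [ 0.0095 -0.0067  0.0051] [0.0095 0.0001 0.0051] [0.0097 0.0065 0.0047] 0.0063
322 310 347 [ 0.0097 -0.0065  0.0003] [0.0095 0.0001 0.0008] [0.0096 0.0064 0.0007] 0.0018
330 291 366 [ 0.0052 -0.0134  0.0028] [ 0.0099  0.0001 -0.0054] [0.0057 0.0132 0.0018] 0.0035
345 288 369 [ 0.0051 -0.0136 -0.0068] [ 0.0097  0.0001 -0.0141] [ 0.0052  0.0134 -0.007 ] -0.0059
360 285 372 [ 0.0051 -0.0137 -0.0154] [ 0.0093  0.0001 -0.0216] [ 0.0057  0.0135 -0.0163] -0.015
375 278 379 [ 0.0103 -0.014  -0.0303] [ 0.0053 -0.0002 -0.0234] [ 0.011   0.0138 -0.0312] -0.0222
((0.5664334297180176, -0.09408676624298096), (0.6491461992263794, 0.46523764729499817), 24.39731216430664)
```

The wrist view shows the nut at (319,293), its blue line pointing up towards the stand, and the shut fingertips at (329,312). The nut's axis is at about (0.552,-0.100) and board x at about 114.5°. I'll go down beside the nut on its board +y side.

Call:
carry_out(series="-0.018 -0.046 0 2.7;-0.0185 -0.0465 0 0;0 0 -0.05 0;0 0 -0.05 0;0 0 -0.05 0;0 0 -0.02 0;0 0 -0.009 0;0 0 0 0;0 0 0 0")

```text
time: 3.9
tool_pos: [0.4987, -0.1254, 0.0677]
tcp_rot: [1.697, 2.641, 0.001]
wrist_force: [-0.4, 0.5, 0.1]
width: -0.003
grip_force: 0.0
```

Call:
carry_out(series="0.0091 0.0041 -0.002 0;0.0082 0.0037 0 0;0.0018 0.0008 0 0;0 0 0 0")

```text
time: 4.4
tool_pos: [0.5178, -0.1167, 0.0655]
tcp_rot: [1.697, 2.642, 0.001]
wrist_force: [-1.7, 0.1, 5.9]
width: -0.002
grip_force: 2.8
```

Call:
carry_out(series="0.0018 0.0008 0 0;0.0009 0.0004 0 0;0 0 0 0")

```text
time: 4.78
tool_pos: [0.5191, -0.116, 0.0655]
tcp_rot: [-1.698, -2.643, 0.003]
wrist_force: [-5.7, -1.6, 9.1]
width: -0.001
grip_force: 4.9
```

Call:
carry_out(series="0.0009 0.0004 0 0;0 0 0 0")

```text
time: 5.03
tool_pos: [0.5192, -0.116, 0.0655]
tcp_rot: [-1.697, -2.642, 0.005]
wrist_force: [-6.8, -2.8, 11.0]
width: -0.002
grip_force: 6.1
```

An upward force shows the finger's backing caught on the rim's top edge. I'll back off, go lower so that it bears on the side, and touch again.

Call:
carry_out(series="-0.0182 -0.0083 0 0;0 0 -0.0085 0;0 0 0 0", grip_force=60)

```text
time: 5.4
tool_pos: [0.501, -0.123, 0.0547]
tcp_rot: [-1.699, -2.641, 0.0]
wrist_force: [0.3, 0.2, 0.6]
width: -0.0
grip_force: 0.0
```

Call:
carry_out(series="0.0064 0.0029 0 0;0.0018 0.0008 0 0;0 0 0 0")

```text
time: 5.78
tool_pos: [0.5107, -0.1195, 0.0559]
tcp_rot: [1.698, 2.643, 0.0]
wrist_force: [-0.5, -0.6, -0.5]
width: 0.004
grip_force: 0.0
```

Call:
carry_out(series="0.0018 0.0008 0 0;0 0 0 0")

```text
time: 6.02
tool_pos: [0.512, -0.1188, 0.0558]
tcp_rot: [1.699, 2.643, 0.0]
wrist_force: [0.5, -0.3, 0.5]
width: -0.001
grip_force: 0.0
```

Call:
carry_out(series="0.0014 0.0006 0 0;0 0 0 0")

```text
time: 6.28
tool_pos: [0.5125, -0.1184, 0.0556]
tcp_rot: [-1.698, -2.642, 0.002]
wrist_force: [-3.1, -1.7, 1.5]
width: -0.002
grip_force: 1.6
```

Call:
carry_out(series="0.0014 0.0006 0 0;0 0 0 0")

```text
time: 6.52
tool_pos: [0.5128, -0.1183, 0.0556]
tcp_rot: [-1.696, -2.641, 0.005]
wrist_force: [-7.3, -4.3, 4.4]
width: -0.004
grip_force: 4.1
```

```bash
cat > path.py <<'E'
import numpy as np
V=[(-5,13.5),(-11,6.5),(-11,-6.5),(-5,-13.5),(5,-13.5),(11,-6.5),(11,6.5),(5,13.5)]
N=[90,139.4,180,220.6,270,319.4,360,400.6]
r=27.;al=np.radians(114.5)
def path(turns=2,step=5.5):
    P=[];nt=[];v=(0,13.5);t=0
    for k in range(8*turns):
        w=V[k%8];a0=N[k%8]+360*(k//8);a1=(N+[450])[k%8+1]+360*(k//8)
        n=np.array([np.cos(np.radians(a0)),np.sin(np.radians(a0))])
        for s in np.linspace(0,1,8):P.append(r*n+np.array(v)*(1-s)+np.array(w)*s);nt.append(t+s*np.hypot(w[0]-v[0],w[1]-v[1])/30)
        t=nt[-1]
        for a in np.linspace(a0,a1,20):P.append(r*np.array([np.cos(np.radians(a)),np.sin(np.radians(a))])+w);nt.append(t+np.radians(a-a0))
        t=nt[-1];v=w
    P=np.array(P);L=np.r_[0,np.cumsum(np.hypot(*np.diff(P,axis=0).T))]
    g=np.arange(0,L[-1],step);P=np.c_[np.interp(g,L,P[:,0]),np.interp(g,L,P[:,1])]
    R=np.array([[np.cos(al),-np.sin(al)],[np.sin(al),np.cos(al)]])
    return (R@P.T).T/1000,np.interp(g,L,nt)
if __name__=="__main__":
    W,nt=path();W=W.round(4);D=np.diff(W,axis=0).round(4)
    for i in range(0,100,20):
        print(i,"nut deg",np.degrees(nt[min(i+20,len(nt)-1)]).round(),W[i],"\n",";".join(f"{a:g} {b:g} 0 0" for a,b in D[i:i+20]))
E
python3 path.py
```

```text
0 nut deg 226.0 [-0.0369 -0.0168] 
 0.0023 -0.005 0 0;0.0029 -0.0047 0 0;0.0037 -0.004 0 0;0.0045 -0.0032 0 0;0.0051 -0.0022 0 0;0.0052 -0.0015 0 0;0.0053 -0.0015 0 0;0.0055 -0.0008 0 0;0.0054 0.0004 0 0;0.0053 0.0014 0 0;0.0051 0.0022 0 0;0.005 0.0023 0 0;0.0049 0.0024 0 0;0.0046 0.003 0 0;0.0038 0.004 0 0;0.0029 0.0046 0 0;0.0024 0.005 0 0;0.0023 0.005 0 0;0.0016 0.0053 0 0;0.0005 0.0054 0 0
20 nut deg 451.0 [0.0414 0.0013] 
 -0.0007 0.0055 0 0;-0.0017 0.0052 0 0;-0.0022 0.005 0 0;-0.0023 0.005 0 0;-0.0029 0.0047 0 0;-0.0038 0.004 0 0;-0.0045 0.0031 0 0;-0.0051 0.0021 0 0;-0.0053 0.0016 0 0;-0.0053 0.0015 0 0;-0.0054 0.0007 0 0;-0.0055 -0.0004 0 0;-0.0053 -0.0015 0 0;-0.005 -0.0022 0 0;-0.005 -0.0023 0 0;-0.005 -0.0024 0 0;-0.0045 -0.0031 0 0;-0.0037 -0.004 0 0;-0.0029 -0.0047 0 0;-0.0024 -0.0049 0 0
40 nut deg 677.0 [-0.0371  0.0142] 
 -0.0023 -0.005 0 0;-0.0015 -0.0053 0 0;-0.0005 -0.0055 0 0;0.0007 -0.0054 0 0;0.0018 -0.0052 0 0;0.0022 -0.005 0 0;0.0024 -0.005 0 0;0.0029 -0.0047 0 0;0.0038 -0.0039 0 0;0.0046 -0.0031 0 0;0.005 -0.0021 0 0;0.0053 -0.0015 0 0;0.0053 -0.0015 0 0;0.0055 -0.0007 0 0;0.0054 0.0004 0 0;0.0053 0.0016 0 0;0.005 0.0022 0 0;0.005 0.0023 0 0;0.005 0.0024 0 0;0.0045 0.0032 0 0
60 nut deg 903.0 [ 0.0283 -0.0276] 
 0.0037 0.004 0 0;0.0028 0.0047 0 0;0.0024 0.005 0 0;0.0022 0.005 0 0;0.0015 0.0052 0 0;0.0004 0.0055 0 0;-0.0007 0.0055 0 0;-0.0018 0.0052 0 0;-0.0023 0.005 0 0;-0.0023 0.005 0 0;-0.0029 0.0046 0 0;-0.0039 0.0039 0 0;-0.0046 0.003 0 0;-0.0051 0.0021 0 0;-0.0052 0.0015 0 0;-0.0053 0.0015 0 0;-0.0055 0.0006 0 0;-0.0055 -0.0005 0 0;-0.0052 -0.0016 0 0;-0.005 -0.0022 0 0
80 nut deg 1016.0 [-0.014   0.0354] 
 -0.005 -0.0023 0 0;-0.005 -0.0024 0 0;-0.0044 -0.0032 0 0;-0.0037 -0.0041 0 0;-0.0029 -0.0047 0 0;-0.0023 -0.005 0 0;-0.0022 -0.005 0 0;-0.0015 -0.0053 0 0;-0.0003 -0.0055 0 0;0.0007 -0.0054 0 0
```

Call:
carry_out(series="0.0023 -0.005 0 0;0.0029 -0.0047 0 0;0.0037 -0.004 0 0;0.0045 -0.0032 0 0;0.0051 -0.0022 0 0;0.0052 -0.0015 0 0;0.0053 -0.0015 0 0;0.0055 -0.0008 0 0;0.0054 0.0004 0 0;0.0053 0.0014 0 0")

```text
time: 7.78
tool_pos: [0.5604, -0.139, 0.0558]
tcp_rot: [1.698, 2.642, -0.0]
wrist_force: [-1.6, -3.6, -1.0]
width: -0.002
grip_force: 2.9
```

```bash
cat >> h.py <<'E'
def blue(name,z=.06):
    s,im,d,X,T,K=wrist(name);h=cv2.cvtColor(im,cv2.COLOR_BGR2HSV)
    b=(h[...,0]>105)&(h[...,0]<130)&(h[...,1]>150)&(X[...,2]>.035)&(X[...,2]<.07)&(np.hypot(X[...,0]-.5518,X[...,1]+.1003)<.033)
    P=X[b][:,:2]-[.5518,-.1003];t=np.degrees(np.arctan2(*P.mean(0)[::-1]))-114.5 if len(P) else None
    print("tool",s["tool_pos"].round(4),"f",s["wrist_force"].round(1),"blue n",len(P),"turn mod360",None if t is None else round(t%360), "r",np.hypot(*P.T).mean() if len(P) else 0)
    return im
E
python3 -c "
from h import *
im=blue('t1')"
```

```text
tool [ 0.5604 -0.139   0.0558] f [-1.6 -3.6 -1. ] blue n 414 turn mod360 110 r 0.019157839135700933
```

View pics/t1.png

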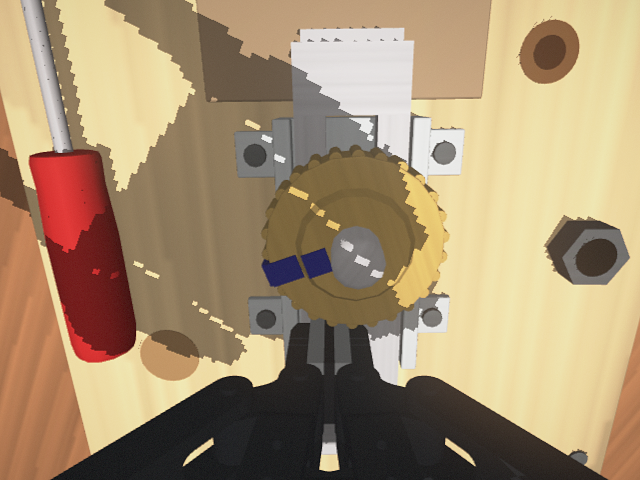

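The view shows the nut with its blue line at (300,265), turned about 110° anticlockwise, so it rolls without slipping. I'll keep going.

Call:
carry_out(series="0.005 0.0026 0 0;0.005 0.0023 0 0;0.0049 0.0024 0 0;0.0046 0.003 0 0;0.0038 0.004 0 0;0.0029 0.0046 0 0;0.0024 0.005 0 0;0.0023 0.005 0 0;0.0016 0.0053 0 0;0.0005 0.0054 0 0")

```text
time: 9.07
tool_pos: [0.5945, -0.0988, 0.0564]
tcp_rot: [1.697, 2.64, 0.002]
wrist_force: [3.4, -2.6, 0.5]
width: 0.003
grip_force: 2.2
```

```bash
python3 -c "
from h import *
im=blue('t2')"
```

```text
tool [ 0.5945 -0.0988  0.0564] f [ 3.4 -2.6  0.5] blue n 1022 turn mod360 212 r 0.019982058562829693
```

Call:
carry_out(series="-0.0017 0.0055 0 0;-0.0017 0.0052 0 0;-0.0022 0.005 0 0;-0.0023 0.005 0 0;-0.0029 0.0044 0 0;-0.0038 0.0036 0 0;-0.0045 0.0028 0 0;-0.0051 0.0019 0 0;-0.0053 0.0016 0 0;-0.0053 0.0015 0 0")

```text
time: 10.38
tool_pos: [0.5594, -0.0589, 0.0568]
tcp_rot: [-1.7, -2.641, -0.009]
wrist_force: [3.5, 6.3, 3.9]
width: 0.003
grip_force: 2.8
```

```bash
python3 -c "
from h import *
im=blue('t3')"
```

```text
tool [ 0.5594 -0.0589  0.0568] f [3.5 6.3 3.9] blue n 0 turn mod360 None r 0
```

Call:
carry_out(series="-0.0054 0.0007 0 0;-0.0055 -0.0004 0 0;-0.0053 -0.0015 0 0;-0.005 -0.0022 0 0;-0.005 -0.0023 0 0;-0.005 -0.0024 0 0;-0.0045 -0.0031 0 0;-0.0037 -0.004 0 0;-0.0029 -0.0047 0 0;-0.0024 -0.0049 0 0")

```text
time: 11.68
tool_pos: [0.5109, -0.0867, 0.0549]
tcp_rot: [-1.697, -2.638, 0.001]
wrist_force: [-3.2, 4.8, 3.1]
width: 0.004
grip_force: 2.9
```

```bash
python3 -c "
from h import *
im=blue('t4')"
```

```text
tool [ 0.5109 -0.0867  0.0549] f [-3.2  4.8  3.1] blue n 0 turn mod360 None r 0
```

Call:
carry_out(series="-0.0023 -0.005 0 0;-0.0015 -0.0053 0 0;-0.0005 -0.0055 0 0;0.0007 -0.0054 0 0;0.0018 -0.0052 0 0;0.0022 -0.005 0 0;0.0024 -0.005 0 0;0.0029 -0.0047 0 0;0.0038 -0.0039 0 0;0.0046 -0.0031 0 0")

```text
time: 12.98
tool_pos: [0.528, -0.136, 0.0559]
tcp_rot: [1.699, 2.642, 0.0]
wrist_force: [-3.0, 0.5, -0.8]
width: -0.001
grip_force: 1.2
```

```bash
python3 -c "
from h import *
im=blue('t5')"
```

```text
tool [ 0.528  -0.136   0.0559] f [-3.   0.5 -0.8] blue n 7 turn mod360 173 r 0.029335888219645286
```

Call:
carry_out(series="0.005 -0.0017 0 0;0.0053 -0.0013 0 0;0.0053 -0.0013 0 0;0.0055 -0.0005 0 0;0.0054 0.0006 0 0;0.0053 0.0016 0 0;0.005 0.0022 0 0;0.005 0.0023 0 0;0.005 0.0024 0 0;0.0045 0.0032 0 0")

```text
time: 14.28
tool_pos: [0.5809, -0.1292, 0.0565]
tcp_rot: [1.696, 2.639, 0.0]
wrist_force: [1.4, -0.7, -0.5]
width: -0.0
grip_force: 0.2
```

```bash
python3 -c "
from h import *
im=blue('t6')"
```

```text
tool [ 0.5809 -0.1292  0.0565] f [ 1.4 -0.7 -0.5] blue n 326 turn mod360 276 r 0.020231601355522023
```

View pics/t6.png

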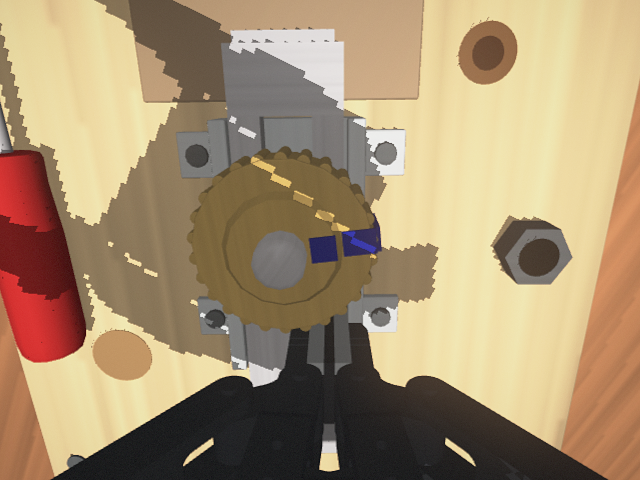

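The picture shows the blue line at (345,242) on the right side, about 276° into the second turn, or 636° in all. About 84° remain.

Call:
carry_out(series="0.0029 0.0047 0 0;0.0026 0.0049 0 0;0.0022 0.005 0 0;0.0022 0.005 0 0;0.0012 0.0052 0 0;0.0002 0.0055 0 0;-0.0009 0.0055 0 0;-0.0018 0.0052 0 0;0 0 0 0")

```text
time: 15.45
tool_pos: [0.5925, -0.0862, 0.0579]
tcp_rot: [1.694, 2.635, 0.01]
wrist_force: [9.0, 0.5, -2.0]
width: -0.004
grip_force: 4.3
```

```bash
python3 -c "
from h import *
im=blue('t7')"
```

```text
tool [ 0.5925 -0.0862  0.0579] f [ 9.   0.5 -2. ] blue n 1378 turn mod360 360 r 0.020563592562105486
```

Two turns done. I'll back off, rise, look, and go over to the tail.

Call:
carry_out(series="0.0091 0.0041 0 0;0.0091 0.0041 0 0;0 0 0.035 0;0 0 0.035 0;-0.011 -0.028 0 0;-0.011 -0.028 0 0;-0.01 -0.025 0 0;0 0 0 0;0 0 0 0")

```text
time: 16.62
tool_pos: [0.5737, -0.1592, 0.1255]
tcp_rot: [-1.699, -2.642, -0.001]
wrist_force: [-0.3, 0.2, -0.1]
width: -0.0
grip_force: 0.0
```

```bash
python3 - <<'E'
from h import *
im=blue('t8')
s=bot.read_state();print((np.array([.5775,-.1567])-s["tool_pos"][:2]).round(4))
E
```

```text
tool [ 0.5737 -0.1592  0.1255] f [-0.3  0.2 -0.1] blue n 496 turn mod360 359 r 0.023177490251661763
[0.0037 0.0023]
```

View pics/t8.png

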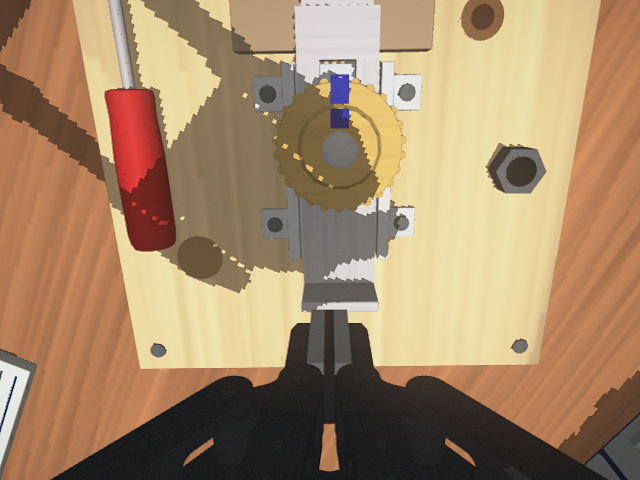

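The picture shows the blue line at (340,90) pointing at the stand again, and the tail at (340,297). I'll descend between the nut and the tail.

Call:
carry_out(series="0.0038 0.0022 0 0;0 0 -0.03 0;0 0 -0.025 0;0 0 -0.014 0;0 0 0 0;0 0 0 0")

```text
time: 17.42
tool_pos: [0.5783, -0.1577, 0.0577]
tcp_rot: [1.698, 2.642, 0.001]
wrist_force: [0.0, 0.5, 0.3]
width: -0.004
grip_force: 0.0
```

Call:
carry_out(series="0.0017 -0.0036 0 0;0.0017 -0.0036 0 0;0.0017 -0.0036 0 0;0.0017 -0.0036 0 0;0 0 0 0")

```text
time: 18.05
tool_pos: [0.5844, -0.1725, 0.0568]
tcp_rot: [1.699, 2.642, -0.0]
wrist_force: [0.3, 0.9, -0.1]
width: 0.0
grip_force: 0.3
```

Call:
carry_out(series="0.0012 -0.0027 0 0;0.0012 -0.0027 0 0;0.0012 -0.0027 0 0;0.0012 -0.0027 0 0;0 0 0 0")

```text
time: 18.68
tool_pos: [0.5891, -0.1833, 0.0568]
tcp_rot: [1.699, 2.642, -0.0]
wrist_force: [-0.0, 1.1, 0.7]
width: 0.003
grip_force: 0.4
```

Call:
carry_out(series="0.0012 -0.0027 0 0;0.0012 -0.0027 0 0;0.0008 -0.0018 0 0;0 0 0 0")

```text
time: 19.18
tool_pos: [0.5917, -0.1894, 0.0565]
tcp_rot: [-1.698, -2.641, -0.001]
wrist_force: [-1.8, 4.9, 0.6]
width: 0.005
grip_force: 2.4
```

Call:
carry_out(series="0.0008 -0.0018 0 0;0 0 0 0;0 0 0 0")

```text
time: 19.55
tool_pos: [0.5917, -0.1897, 0.0562]
tcp_rot: [-1.697, -2.639, -0.002]
wrist_force: [-2.9, 9.3, 1.6]
width: -0.0
grip_force: 4.5
```

Call:
carry_out(series="-0.003 0.0064 0 0;-0.003 0.0064 0 0;0 0 0.035 0;0 0 0.05 0;0 0 0.03 0;0 0 0 0;0 0 0 0")

```text
time: 20.42
tool_pos: [0.5864, -0.179, 0.171]
tcp_rot: [-1.699, -2.642, 0.001]
wrist_force: [-0.8, 1.3, 0.2]
width: -0.001
grip_force: 0.0
```

```bash
python3 - <<'E'
from h import *
blue('t9')
a=cv2.imread("pics/scene0.png");b,d=eyes.read_camera("scene");w=cv2.imread("pics/t9.png")
f=lambda i:cv2.resize(i[180:350,240:410],(300,300),interpolation=2)
cv2.imwrite("pics/end.png",np.hstack([np.vstack([f(a),f(b)]),cv2.copyMakeBorder(cv2.resize(w,(480,360)),0,240,0,0,cv2.BORDER_CONSTANT)]))
E
```

```text
tool [ 0.5864 -0.179   0.171 ] f [-0.8  1.3  0.2] blue n 488 turn mod360 360 r 0.020122406611142854
```

View pics/end.png

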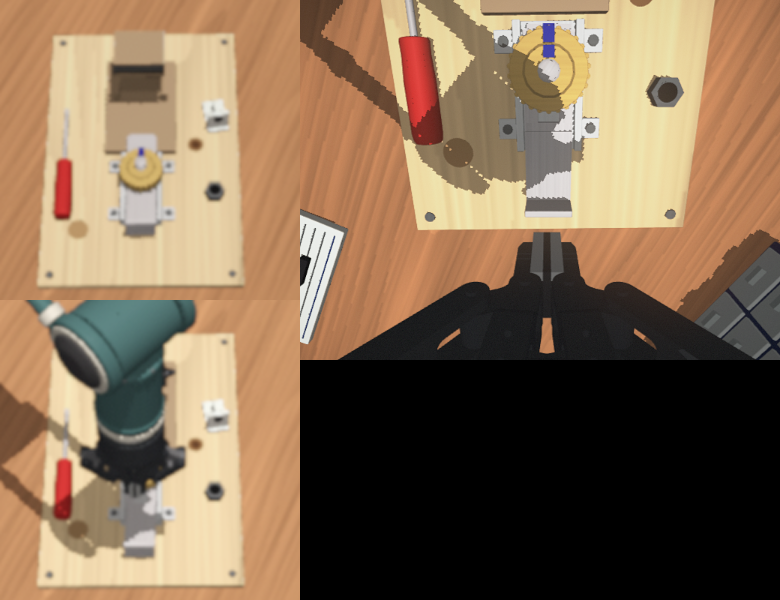

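The strap's nose is clear of the foot, at (547,20) in the composite. The strap sits against its stop, the nut's blue line points along +x after two turns, and the loose things in view haven't moved.

```bash
python3 -c "
from h import *
print(bot.finish_job())"
```

```text
the job is handed in; nothing more can be done
None
```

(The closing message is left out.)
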